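# Back off a knurled clamp nut and swing the strap off the flute

## Robot

A 7-joint arm with a two-finger parallel gripper is mounted at the origin on the work surface. World frame = base frame: x ahead of the robot, y to its left, z up, the work surface at z = 0. Lengths are in m, angles in rad, forces in N, time in s.
With the tool pointing down it reaches from about 0.375 to 0.925 m from the base axis. Payload 3.1 kg.
Tool frame: the origin (TCP) lies midway between the tips of the shut fingers; the grasp point (between the pads) lies 19 mm behind it; z points along the fingers, y is the direction in which the jaws open and shut (so a half turn about z gives the same grasp; the last joint's range is limited). The gripper opens to 85 mm and grips with 20 to 120 N. Pads are 22 mm wide; open, the fingers measure 114 mm over their backs; the gripper's body (76 mm by 85 mm) begins 54 mm behind the grasp point. The pads swing forward as they close: fully open they stand 13 mm farther back than shut.
Start: joints at [-0.098, 0.383, 0.044, 1.598, -0.018, 1.161, -0.05], TCP at [0.65, 0, 0.231] pointing down, gripper open.
Joint ranges: [-2.61, 2.61], [-0.41, 2.15], [-1.48, 1.57], [0, 2.5], [-1.57, 4.71], [0.05, 1.97], [-2.85, 2.85]. Speed limits (rad/s): [2.79, 2.79, 3.14, 3.14, 3.14, 3.14, 3.14].

## Interface

Orientations are given as a rotation vector (axis times angle).
In Python, from station import r gives the robot as it stands. The module is installed in compiled form; this text tells all that it offers. Calls block until the motion is done:
- r.move_ptp(position, orientation): joint-space move of the TCP to a pose.
- r.move_straight(position, velocity=0.15, frame=None, threshold=None): straight line of the TCP; frame=None keeps the orientation; velocity is the mean speed in m/s. With threshold (N) it stops when the force on the tool has changed by that much, and returns True; else False.
- r.set_joints(angles): joint-space move.
- r.grip(opening, strength=None): finger opening in m; strength is the grip in N (None keeps the last); returns when the fingers have stopped.
- r.dwell(seconds).
- r.inverse_kinematics(position, orientation): joint angles nearest the present ones, or None.
- r.get_state(): the state.
- r.snapshot(name): name is "scene" or "side" or "wrist"; returns the picture (400x640x3 uint8, red, green, blue); there is no depth.
- r.calibration(name): a dict with "vertical_fov" (degrees; the focal length in pixels is half the picture's height over the tangent of half this angle, whatever the lens; pixels are square), "cx", "cy" (the principal point, pixels), "cam_to_world" (4x4, takes a point from camera to world coordinates). Camera axes: x right, y up, looking along -z (the intrinsics and any distortion apply to the point x, -y, -z); pixel columns grow to the right and rows downward; lengths in m; the calibration is good to about 2 mm. The wrist camera is an equidistant fisheye: a pixel r from the principal point sees the ray r / f radians off the axis. A picture is of the moment at which its call begins: read the wrist's pose just before it. calibration takes no time and is no camera call; for the wrist camera it gives the pose at the moment of the call.
A pose or a line that the arm cannot do raises r.PlanningError and nothing moves.
- r.job_done(): hands the job in, once; it reports no verdict.
Trained networks look in the newest picture that a camera, given by its name, has taken for a name from the list of things; names that differ only in an ending like _2 or _b are one class to them, and where a whole thing is asked for, a point or a joint stands for the part that bears it (a point fixed in the world has none). Each returns a list of dicts, best first, with "confidence" (0 to 1); they miss things now and then, are a little off and sometimes report something else, mostly with a low value. They report only what shows in the picture. A call takes as long as a camera call.
- r.boxes_of(name, camera): "at" ([row, column] in pixels, amid what is visible of it).
- r.outline_of(name, camera): "region" (400x640 bool, what is visible of it) and "at" ([row, column] in pixels, amid what is visible of it).
- r.spot_point(name, camera): "at" ([row, column] in pixels: a listed point, or the origin of a listed thing).
The state is a dict: "time_s": time; "joint_pos": joint angles; "qd": joint speeds; "joint_efforts": joint torques, N m; "eef_pos": TCP position; "tool_rot": TCP orientation; "force": force on the tool from outside, world axes, zero at the start; "wrist_torque": the same for the moment, N m; "finger_gap": finger opening in m.
Only numpy, scipy, OpenCV 4.12 (cv2) and the standard library are available. Lean on these libraries where they do the work, as an engineer would, in place of code of your own. Each camera call takes 0.05 s, during which the arm holds its last target.

## Task

On the flute cradle, loosen the clamp that has the big round knurled nut: with a fingertip stroking along the knurled rim, roll the nut anticlockwise (seen from above) by two full turns, counting them, and not more than about a quarter turn extra. Only then push the small upright post at the end of that clamp's strap sideways, to either side, until the strap is right off the flute and lies roughly along it. Touch and push only: do not grip the nut or the post, leave the hex-nut clamp as it is, leave the flute lying in its saddles, and do not disturb the things around.

Things in the scene. Friction and masses are not known exactly. Their poses are not given: they have to be found in the camera images.
- cradle_mid (a point): point on the top face of the cradle's wooden board (200 x 420 mm, 18 mm thick, lying on the table, fixed), midway along the flute, under the flute's axis. x axis: horizontally across the flute, away from the robot and towards the clamps, whose pillars stand 60 mm along it. y axis: along the flute. Two wooden saddles, reaching 32 mm above the board, carry the flute 165 mm either side of this point.
- flute_mid (a point): centre of the loose bamboo flute (24 mm diameter, 380 mm long, along its y axis) lying in the saddles, its top about 60 mm above the table; the straps pass just over it without touching.
- nut_mid (a point): centre of the brass knurled nut, on its vertical axis, half-way up: 62 mm across the ridges (24 upright ridges, 2 mm proud of a 58 mm body), 20 mm high, so its rim reaches 10 mm below and above this point (72 to 92 mm above the table at the start). A 12 mm stud sticks up through it, to 102 mm above the table. Its clamp's strap passes 2 mm below it.
- nut_mark (a point): middle of a dark groove, 15 x 5 mm, running radially to the edge of the nut's top face, 20 mm from its axis; it turns with the nut, to count turns by. At the start it points towards the flute, square to it (-x of cradle_mid).
- nut (a joint): angle of the knurled nut in rad: 0 fully tight (the start, a stop), growing anticlockwise seen from above; one full turn is 6.283. Two turns, 12.57, are wanted. It stays where it is left; turning takes about 1.5 N along the rim. It climbs 2 mm per turn; a stop at three turns.
- strap_post (a point): centre, half-way up, of the upright steel post (14 mm diameter, 70 to 96 mm above the table) at the outer end of the knurled-nut clamp's strap, 82 mm from the nut's axis, beyond the flute. The strap is a flat steel bar 24 mm wide, 63 to 70 mm above the table, reaching 93 mm from the nut's axis, about which it swings.
- strap (a joint): angle of that strap about the nut's axis in rad: 0 square across the flute, growing anticlockwise seen from above, +1.57 and -1.57 along the flute, stops at +1.75 and -1.75. It is off the flute when beyond 1.2 either way. It stays where it is left; about 2 N at the post moves it.
- hex_post (a point): the like point on the post of the other clamp, which has a small dark hexagonal nut (25 mm) in place of the knurled one; same strap and post. The two clamps stand about 200 mm apart and may be at either end. To be left alone.
- hex_strap (a joint): angle of the hex-nut clamp's strap in rad, 0 square across the flute (the start). It must stay.
- cork_block: small cork block 35 x 50 x 22 mm lying on the cradle's board, between the clamps. Origin at the middle of its underside.
- tuner: grey electronic tuner 110 x 75 x 30 mm, flat on the table. Origin at the middle of its underside.
- glue: white glue bottle 38 mm diameter, 62 mm high, standing. Origin at its foot.
- tin: metal tin 60 mm diameter, 100 mm high, standing beyond the cradle. Origin at its foot.
- knife: blue utility knife 160 mm long, lying. Origin under the middle of its handle.
- gourd: dried gourd 90 mm diameter, 120 mm high, standing beyond the cradle. Origin at its foot.
- reamer: hand reamer 190 mm long, lying to the left of the cradle. Origin under its middle.

How it is judged:
On the way, in this order (a step that is already met when the one before it is completed fails the run):
1. the knurled nut is backed off two full turns (1.85 to 2.3), the strap still across the flute (value of joint nut between 11.62 and 14.45 rad), for 0.2 s.
2. then the strap is swung off the flute (all of step 1 and (value of joint strap above 1.2 rad or value of joint strap below -1.2 rad)), for 0.2 s.
At the end, for the whole second after the job is handed in: the knurled nut stands between 1.85 and 2.3 turns (11.62 to 14.45 rad) from tight and is still; its strap is more than 1.2 rad (69 degrees) from square across the flute, either way, and still; the hex clamp's strap is within 0.15 rad of square; the flute is within 15 mm of where it lay (all of step 2 and value of joint hex_strap between -0.15 and 0.15 rad and distance of flute_mid from where it was at the start of the episode below 0.015 m and velocity of joint nut between -0.1 and 0.1 rad/s and velocity of joint strap between -0.1 and 0.1 rad/s); the robot touches nothing.
It fails at once if the strap is pushed (beyond 0.4 rad) before the nut has been backed off 1.85 turns (value of joint nut below 11.62 rad and (value of joint strap above 0.4 rad or value of joint strap below -0.4 rad)).
It fails at once if the gripper straddles the nut (grasp point within 20 mm of its axis and low) instead of stroking its rim (horizontal distance between the grasp point and nut_mid below 0.02 m and z of the grasp point in the frame of nut_mid below 0.022 m).
It fails at once if the gripper straddles a post (grasp point within 9 mm of its axis and low) instead of pushing it ((horizontal distance between the grasp point and strap_post below 0.009 m and z of the grasp point in the frame of strap_post below 0.024 m) or (horizontal distance between the grasp point and hex_post below 0.009 m and z of the grasp point in the frame of hex_post below 0.024 m)).
It fails at once if the hex-nut clamp's strap is pushed more than 0.15 rad, or the flute is lifted or pushed more than 15 mm (value of joint hex_strap above 0.15 rad or value of joint hex_strap below -0.15 rad or distance of flute_mid from where it was at the start of the episode above 0.015 m).
It fails at once if a bystander is moved more than 30 mm or knocked over (distance of any of cork_block, tuner, glue, tin, knife, gourd, reamer from where it was at the start of the episode above 0.03 m or angle between any of cork_block, tuner, glue, tin, knife, gourd, reamer's own z axis and vertical above 0.5 rad).
It also fails if it takes over 58 s, if anything falls off the work surface, if the arm or the gripper's body presses on something with over 40 N, if the wrist force passes 120 N, or if a joint passes its speed limit or range.

## Working session

There is one attempt and no reset: what is moved stays moved. The work goes in short steps, each a Python script; the robot and the scene stay as the last script left them, time stands still between calls to the robot, and variables do not carry over. Pictures are saved under pics/ and viewed, and the job is handed in when it is done.

```bash
mkdir -p pics
cat > h.py <<'E'
import numpy as np, cv2
from station import r
def proj(name,P):
    c=r.calibration(name);T=np.linalg.inv(np.array(c["cam_to_world"]));p=T[:3,:3]@np.array(P)+T[:3,3]
    f=200/np.tan(np.radians(c["vertical_fov"])/2)
    x,y,z=p[0],-p[1],-p[2]
    if name=="wrist":
        rho=np.hypot(x,y);th=np.arctan2(rho,z);return (c["cy"]+f*th*y/rho,c["cx"]+f*th*x/rho)
    return (c["cy"]+f*y/z,c["cx"]+f*x/z)
def ray(name,at,c=None):
    c=c or r.calibration(name);T=np.array(c["cam_to_world"]);f=200/np.tan(np.radians(c["vertical_fov"])/2)
    u=(at[1]-c["cx"])/f;v=(at[0]-c["cy"])/f
    if name=="wrist":
        th=np.hypot(u,v);s=np.sin(th)/max(th,1e-9);d=np.array([u*s,-v*s,-np.cos(th)])
    else: d=np.array([u,-v,-1.])
    return T[:3,3],T[:3,:3]@d
def atz(name,at,z,c=None):
    o,d=ray(name,at,c);return o+d*(z-o[2])/d[2]
def save(im,fn): cv2.imwrite("pics/"+fn,im[:,:,::-1])
E
python3 - <<'E'
from h import *
s=r.get_state();print(s["time_s"],s["tool_rot"],s["eef_pos"],s["finger_gap"])
Z=dict(nut_mid=.082,nut_mark=.092,strap_post=.083,hex_post=.083,cradle_mid=.018,flute_mid=.048,cork_block=.018,tuner=0,glue=0,tin=0,gourd=0,knife=0,reamer=0)
for n in ["scene","side","wrist"]:
    save(r.snapshot(n),n+"0.png"); c=r.calibration(n);print(n,np.round(c["cam_to_world"],3).tolist(),c["vertical_fov"],c["cx"],c["cy"])
    for k in Z:
        for d in r.spot_point(k,n)[:2]: print(n,k,np.round(d["at"],1),round(d["confidence"],2),np.round(atz(n,d["at"],Z[k]),4))
print(r.get_state()["time_s"])
E
```

```text
0.0 [-2.22009211 -2.22024427  0.00314408] [ 6.49040735e-01 -1.79418834e-05  2.29853538e-01] 0.08547992763704604
scene [[0.632, -0.56, 0.536, 1.367], [0.775, 0.446, -0.448, -0.69], [0.012, 0.698, 0.716, 1.2], [0.0, 0.0, 0.0, 1.0]] 48.827059541341626 320.1222748531074 198.9985442135091
scene nut_mark [199.3 349. ] 0.56 [0.6017 0.0815 0.092 ]
scene nut_mark [298.1 215.3] 0.22 [ 0.6581 -0.4836  0.092 ]
scene strap_post [188.9 342.7] 0.51 [0.542 0.105 0.083]
scene hex_post [207.4 291.5] 0.45 [ 0.5003 -0.0949  0.083 ]
scene cradle_mid [213.1 320.6] 0.92 [0.5385 0.0055 0.018 ]
scene flute_mid [206.9 323.7] 0.87 [0.5431 0.0156 0.048 ]
scene flute_mid [187.8 342.1] 0.64 [0.5103 0.1321 0.048 ]
scene cork_block [228.2 331.5] 0.49 [ 0.6183 -0.0101  0.018 ]
scene tuner [150.4 401.7] 0.75 [0.4607 0.5171 0.    ]
scene glue [249.5 170.1] 0.53 [ 0.3366 -0.4907  0.    ]
scene tin [235.4 391.8] 0.72 [0.7651 0.1452 0.    ]
scene gourd [280.8 328.2] 0.59 [ 0.7701 -0.1516  0.    ]
scene gourd [187.2 340.3] 0.46 [0.4677 0.163  0.    ]
scene knife [300.5 213.6] 0.81 [ 0.6034 -0.4748  0.    ]
scene knife [20
[... 1266 characters left out ...]
.0, 1.0]] 65.70646984690485 324.5169970777534 204.97130557834646
wrist nut_mid [100.8 287. ] 0.71 [0.6154 0.0872 0.082 ]
wrist nut_mark [ 96.5 265.8] 0.82 [0.5972 0.0912 0.092 ]
wrist strap_post [ 92.  202.6] 0.97 [0.532  0.1007 0.083 ]
wrist hex_post [281.9 195.7] 0.93 [ 0.5027 -0.1045  0.083 ]
wrist hex_post [ 91.4 207.7] 0.38 [0.5375 0.1008 0.083 ]
wrist cradle_mid [174.2 237.1] 0.87 [0.5458 0.0069 0.018 ]
wrist flute_mid [180.6 224.7] 0.91 [0.5396 0.0052 0.048 ]
wrist cork_block [189.8 297.5] 0.61 [ 0.6183 -0.0127  0.018 ]
wrist tin [ 57.9 418.1] 0.75 [0.7646 0.1502 0.    ]
wrist tin [283.1 194.4] 0.31 [ 0.458  -0.1561  0.    ]
wrist gourd [292.  404.3] 0.75 [ 0.7647 -0.1661  0.    ]
2.1
```

View pics/wrist0.png

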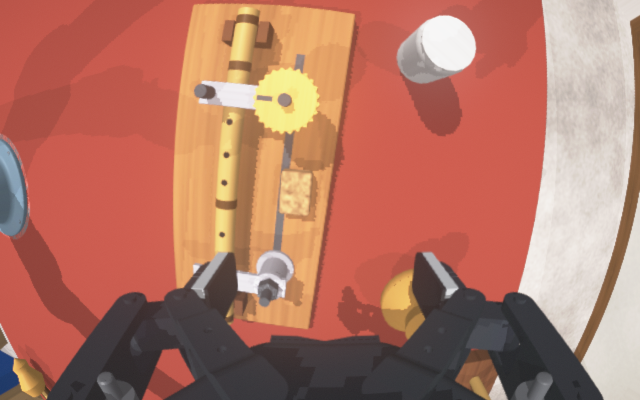

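View pics/side0.png

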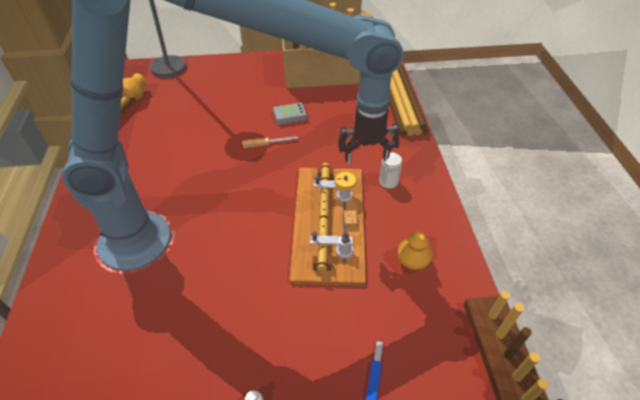

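The wrist view shows the knurled nut at about (287, 100) with its groove pointing left, and its post at (203, 92). The hex clamp is at (270, 275), and the cork is between the two clamps. I'll shut the gripper and look again from closer in.

Run:
```python
from h import *
q=r.get_state()["tool_rot"]
r.move_ptp([0.600,0.0,0.215],q)
r.grip(0.0,20)
c=r.calibration("wrist");save(r.snapshot("wrist"),"w1.png")
for k,z in dict(nut_mid=.082,nut_mark=.092,strap_post=.083,hex_post=.083).items():
    for d in r.spot_point(k,"wrist")[:1]: print(k,np.round(d["at"],1),round(d["confidence"],2),np.round(atz("wrist",d["at"],z,c),4))
s=r.get_state();print(s["time_s"],s["eef_pos"],s["finger_gap"],s["force"],s["tool_rot"])
```

```text
nut_mid [ 98.8 342.5] 0.66 [0.6159 0.0876 0.082 ]
nut_mark [ 92.2 320.3] 0.83 [0.5967 0.0925 0.092 ]
strap_post [ 87.5 251.1] 0.57 [0.5353 0.0994 0.083 ]
hex_post [290.7 233.3] 0.75 [ 0.5035 -0.1029  0.083 ]
3.4417 [5.99989837e-01 3.26724983e-06 2.15015523e-01] 9.900182215839083e-05 [-0.84221622  0.36727756 -0.08139364] [-2.22132759e+00 -2.22149641e+00  6.19578848e-06]
```

View pics/w1.png

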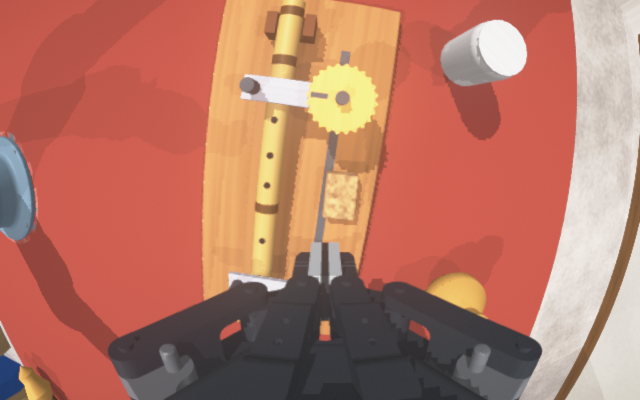

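```bash
cat >> h.py <<'E'
import json,os
C=np.array([0.6155,0.0880]); A=np.array([.008,.011])   # nut axis, half block dims
ZT=0.080
# path params: segments list of (offset centre, n) going CCW starting at -y side middle
def path(step=np.radians(9),ds=.005,a=A):
    pts=[]
    def flat(n,t,L0,L1):
        m=max(1,int(np.ceil(abs(L1-L0)/ds)))
        for i in range(m): pts.append((np.array(t)*(L0+(L1-L0)*i/m)+np.abs(np.array(n))*a*np.array(n),np.array(n,float)))
    def arc(cs,a0):
        m=10
        for i in range(m):
            th=a0+np.pi/2*i/m; pts.append((np.array(cs)*a,np.array([np.cos(th),np.sin(th)])))
    flat((0,-1),(1,0),0,a[0]); arc((1,-1),-np.pi/2)
    flat((1,0),(0,1),-a[1],a[1]); arc((1,1),0)
    flat((0,1),(-1,0),-a[0],a[0]); arc((-1,1),np.pi/2)
    flat((-1,0),(0,-1),-a[1],a[1]); arc((-1,-1),np.pi)
    flat((0,-1),(1,0),-a[0],0)
    return pts
def tgt(p,rho,z=ZT): o,n=p; return [*(C+o+n*rho),z]
E
python3 - <<'E'
from h import *
# yellow blob centre in w1 for the nut
im=cv2.imread("pics/w1.png");h=cv2.cvtColor(im,cv2.COLOR_BGR2HSV)
m=cv2.inRange(h,(22,120,170),(34,255,255));m[:50]=0;m[150:]=0;m[:,:305]=0;m[:,390:]=0
cn=max(cv2.findContours(m,0,2)[0],key=cv2.contourArea);(x,y),R=cv2.minEnclosingCircle(cn);print(x,y,R)
print(atz("wrist",(y,x),.090),"R mm",R*1000*(.358-.09)/310)
# approach
r.move_straight([C[0],C[1]-.06,0.13],velocity=.2)
r.move_straight([C[0],C[1]-.06,ZT],velocity=.15)
r.dwell(.1);f0=np.array(r.get_state()["force"])
hit=r.move_straight([C[0],C[1]-.032,ZT],velocity=.03,threshold=3)
s=r.get_state();print(hit,s["eef_pos"],np.array(s["force"])-f0,f0,s["time_s"])
json.dump(f0.tolist(),open("f0.json","w"))
E
```

```text
340.5 109.0 5.315173149108887
[0.6137959  0.07815242 0.09      ] R mm 4.595052916003811
True [0.61509268 0.04562973 0.07953572] [ 0.10698633 -0.40016513  0.40471516] [ 0.30325456  0.30388586 -0.33125113] 5.275
```

```bash
cat >> h.py <<'E'
def orbit(i0,i1,rho,Ft=6,vel=.05,k=.00015,verb=2,lo=.025,hi=.034):
    f0=np.array(json.load(open("f0.json")));P=path();N=len(P)
    for i in range(i0,i1):
        p=P[i%N];r.move_straight(tgt(p,rho),velocity=vel)
        s=r.get_state();f=np.array(s["force"])-f0;n=p[1];Fn=f[:2]@n;t=np.array([-n[1],n[0]]);Ftan=f[:2]@t
        if verb and i%verb==0: print(i,"rho %.4f Fn %.1f Ft %.1f Fz %.1f t %.2f"%(rho,Fn,Ftan,f[2],s["time_s"]),np.round(np.array(s["eef_pos"])-tgt(p,rho),4))
        rho=float(np.clip(rho+np.clip(k*(Fn-Ft),-.0008,.0008),lo,hi))
    return rho
def look(fn,crop=True):
    c=r.calibration("wrist");im=r.snapshot("wrist");save(im,fn)
    for k,z in dict(nut_mid=.084,nut_mark=.094).items():
        for d in r.spot_point(k,"wrist")[:1]: print(k,np.round(d["at"],1),round(d["confidence"],2),np.round(atz("wrist",d["at"],z,c),4))
E
python3 - <<'E'
from h import *
print(len(path()))
rho=orbit(0,8,.0310)
print(rho);look("w2.png");print(r.get_state()["time_s"])
E
```

```text
58
0 rho 0.0310 Fn 0.9 Ft -0.5 Fz 1.2 t 5.53 [-0.0004 -0.0002 -0.0003]
2 rho 0.0297 Fn 4.8 Ft 0.4 Fz 0.5 t 6.03 [ 0.0003 -0.0012 -0.0003]
4 rho 0.0292 Fn 6.0 Ft -0.6 Fz -2.3 t 6.53 [ 0.0009 -0.0003  0.0001]
6 rho 0.0290 Fn 4.4 Ft -1.2 Fz -0.8 t 7.03 [0.0009 0.0005 0.0005]
0.0286025851130513
nut_mid [199.  260.2] 0.57 [0.615 0.089 0.084]
nut_mark [237.1 234.3] 0.82 [0.6037 0.0736 0.094 ]
7.425
```

View pics/w2.png

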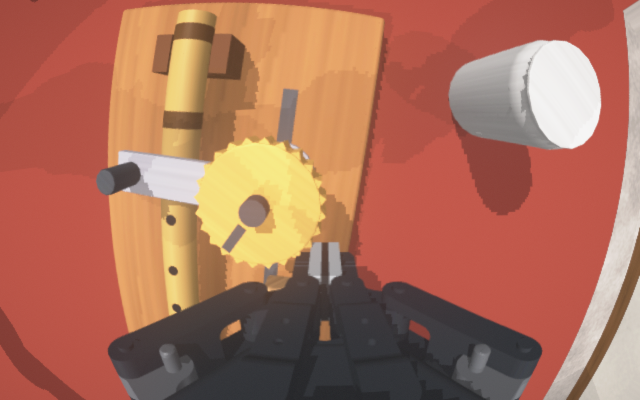

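The groove now points down-left, at pixel (234, 237). That is about 63° of turn, so the nut is following the finger without slipping. I'll continue the stroke.

Run:
```python
from h import *
rho=orbit(8,29,.0287,verb=3)
print(rho);look("w3.png");im=r.snapshot("side");save(cv2.resize(im[130:270,270:410],(700,700)),"s3.png");print(r.get_state()["time_s"])
```

```text
9 rho 0.0286 Fn 6.3 Ft -2.4 Fz -0.8 t 7.92 [0.0026 0.0001 0.0011]
12 rho 0.0285 Fn 6.1 Ft -2.6 Fz -1.4 t 8.68 [0.0041 0.0024 0.0018]
15 rho 0.0286 Fn 6.2 Ft 0.9 Fz 0.0 t 9.43 [0.0041 0.0046 0.0022]
18 rho 0.0283 Fn 4.7 Ft 1.9 Fz 5.5 t 10.18 [0.0013 0.0023 0.0015]
21 rho 0.0275 Fn 3.8 Ft -0.5 Fz 4.5 t 10.93 [-0.0007  0.0011 -0.0004]
24 rho 0.0263 Fn 4.8 Ft -0.5 Fz 1.1 t 11.68 [-0.0007  0.0006 -0.0005]
27 rho 0.0258 Fn 6.4 Ft -3.0 Fz -0.0 t 12.43 [-0.0007  0.0031 -0.0002]
0.02579912247494587
nut_mid [324.2 315.9] 0.69 [0.6138 0.0902 0.084 ]
nut_mark [312.3 337.9] 0.49 [0.6252 0.1056 0.094 ]
12.875
```

View pics/w3.png

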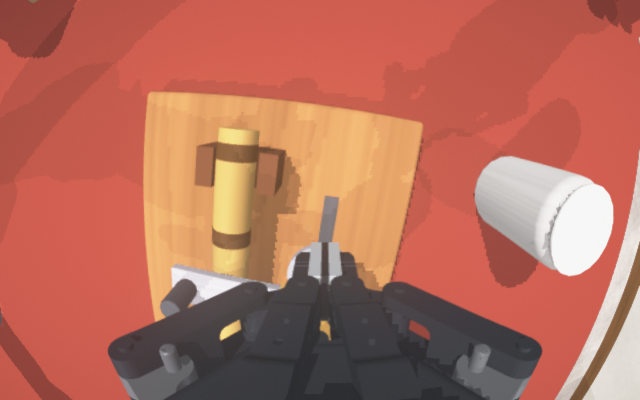

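Run:
```python
import cv2
cv2.imwrite("pics/s3b.png",cv2.resize(cv2.imread("pics/s3.png"),(560,560)))
```

```text
(no output)
```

View pics/s3b.png

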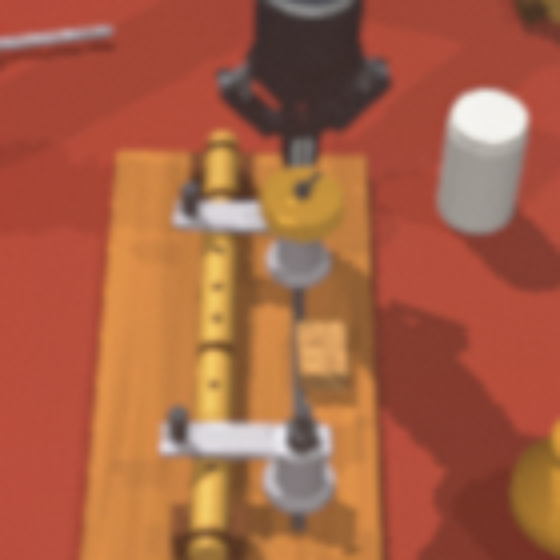

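The side view shows the groove pointing up-right, about 240° turned, with the strap still square. I'll stroke on round the flute side.

Run:
```python
from h import *
rho=orbit(29,59,.0258,verb=3)
print(rho);look("w4.png");im=r.snapshot("side");save(cv2.resize(im[130:270,270:410],(560,560)),"s4.png");print(r.get_state()["time_s"])
```

```text
30 rho 0.0261 Fn 6.6 Ft 0.1 Fz 1.6 t 13.38 [-0.0022  0.0033 -0.0002]
33 rho 0.0259 Fn 5.4 Ft 0.0 Fz 3.5 t 14.12 [-0.0026  0.001  -0.0006]
36 rho 0.0256 Fn 6.2 Ft -1.0 Fz 3.1 t 14.88 [-0.003   0.001  -0.0009]
39 rho 0.0261 Fn 7.3 Ft -2.6 Fz 4.8 t 15.62 [-0.0056  0.0012 -0.0015]
42 rho 0.0273 Fn 11.0 Ft -3.3 Fz 8.3 t 16.38 [-0.0086 -0.0008 -0.0022]
45 rho 0.0292 Fn 5.5 Ft -0.2 Fz 3.2 t 17.12 [-0.0065 -0.0041 -0.0027]
48 rho 0.0290 Fn 5.7 Ft 2.0 Fz -3.4 t 17.88 [-0.0021 -0.0023 -0.0014]
51 rho 0.0288 Fn 3.6 Ft 1.1 Fz -3.1 t 18.62 [ 0.0009 -0.0007  0.0004]
54 rho 0.0282 Fn 4.7 Ft -1.3 Fz -1.2 t 19.38 [ 0.0011 -0.001   0.0006]
57 rho 0.0280 Fn 7.1 Ft -1.0 Fz -0.5 t 20.12 [ 0.0022 -0.0028  0.0009]
0.02821552436466331
nut_mid [180.4 313.6] 0.9 [0.6135 0.0875 0.084 ]
nut_mark [217.2 341.1] 0.56 [0.6257 0.0731 0.094 ]
20.575
```

View pics/w4.png

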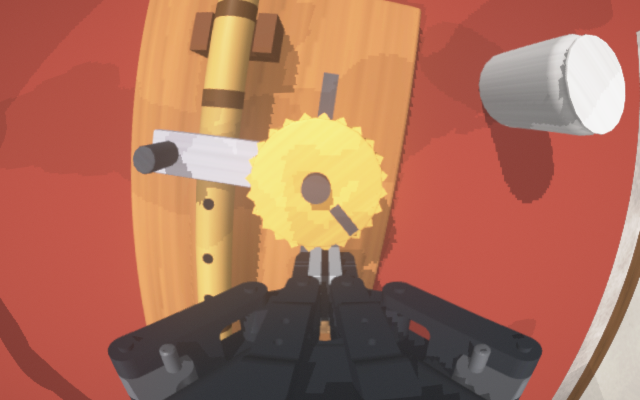

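View pics/s4.png

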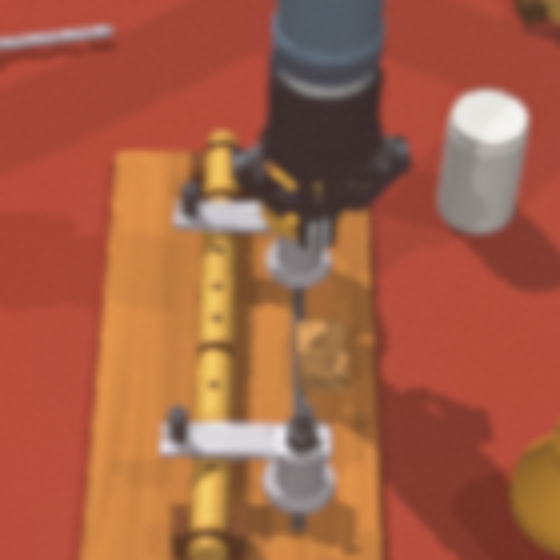

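The groove now points down-right, at pixel (342, 218), which puts the count at about 499° (360 + 139). Another 225° or so is needed.

Run:
```python
from h import *
rho=orbit(59,84,.0284,verb=4)
look("w5.png")
P=path();print(P[83%58])
r.move_straight(tgt(P[83%58],.05),velocity=.08)
im=r.snapshot("side");save(cv2.resize(im[130:270,270:410],(560,560)),"s5.png");
for d in r.spot_point("nut_mark","side")[:2]: print(d, atz("side",d["at"],.096))
for d in r.spot_point("nut_mid","side")[:2]: print(d, atz("side",d["at"],.086))
print(r.get_state()["time_s"])
```

```text
60 rho 0.0284 Fn 5.1 Ft 2.1 Fz -1.3 t 21.07 [ 0.0026 -0.0005  0.0011]
64 rho 0.0274 Fn 3.8 Ft -0.0 Fz 1.2 t 22.07 [0.0009 0.0002 0.0003]
68 rho 0.0271 Fn 7.7 Ft -3.0 Fz -0.8 t 23.07 [ 0.0032 -0.001   0.0007]
72 rho 0.0287 Fn 9.6 Ft -0.4 Fz -3.1 t 24.07 [0.0053 0.0026 0.0013]
76 rho 0.0299 Fn 5.0 Ft 1.5 Fz 1.6 t 25.07 [0.0014 0.0044 0.001 ]
80 rho 0.0288 Fn 1.8 Ft -0.1 Fz 1.2 t 26.07 [-0.0014 -0.0001 -0.0006]
(array([0.008, 0.011]), array([0.30901699, 0.95105652]))
{'at': [177.7, 336.5], 'confidence': 0.59} [0.58886917 0.08989028 0.096     ]
{'at': [179.5, 342.4], 'confidence': 0.65} [0.60659096 0.09038668 0.086     ]
27.5667
```

View pics/s5.png

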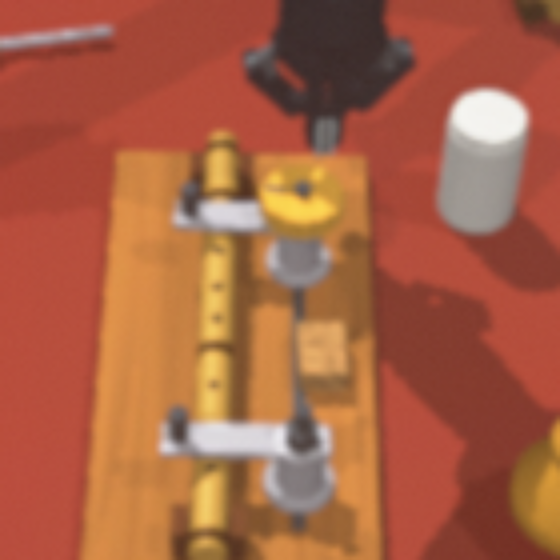

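The groove is back facing the flute after the second turn, so the total is about 2.0 turns. I'll check that from above, then move behind the post on its hex-clamp side.

```bash
cat >> h.py <<'E'
from scipy.spatial.transform import Rotation as Ro
R0=Ro.from_rotvec([-2.2214,-2.2214,0])
def rot(phi): return (Ro.from_euler('z',phi)*R0).as_rotvec()
E
python3 - <<'E'
from h import *
e=r.get_state()["eef_pos"]
r.move_straight([e[0],e[1],.17],velocity=.2)
r.move_ptp([.530,.045,.17],rot(-.15))
look("w6.png");c=r.calibration("wrist")
for k in("strap_post","hex_post"):
    for d in r.spot_point(k,"wrist")[:2]: print(k,np.round(d["at"],1),round(d["confidence"],2),np.round(atz("wrist",d["at"],.083,c),4))
s=r.get_state();print(s["time_s"],s["joint_pos"]);print(r.inverse_kinematics([.604,.170,.079],rot(-1.65)))
E
```

```text
nut_mid [140.8 428.8] 0.67 [0.6149 0.0874 0.084 ]
nut_mark [135.  405.7] 0.92 [0.5946 0.0945 0.094 ]
strap_post [135. 319.] 0.93 [0.5354 0.1039 0.083 ]
hex_post [306.7 510.5] 0.37 [ 0.7044 -0.0848  0.083 ]
hex_post [228.7 340.5] 0.31 [0.5411 0.0296 0.083 ]
29.0583 [-0.21517491  0.23010922  0.05707872  1.94047509 -0.01612801  0.97127491
 -0.29836316]
[-0.5151509   0.51580832  0.22122376  1.7734442  -0.14236884  0.86782348
 -1.87955097]
```

View pics/w6.png

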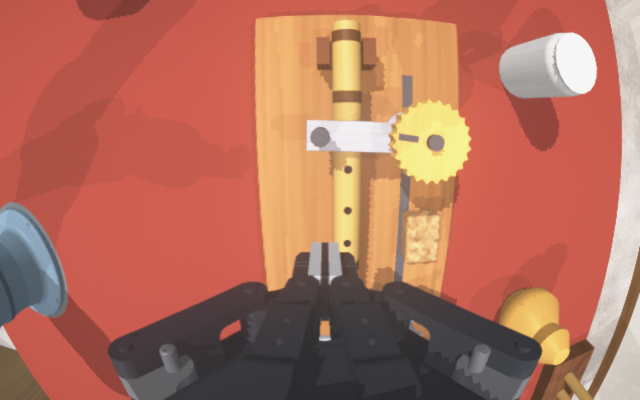

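Seen from above, the groove at (406, 136) is within about 10° of its starting direction, so the nut is at about 1.97 turns, inside the window. The strap is still square, so I'll push the post in +y.

Run:
```python
from h import *
Cn=np.array([.615,.088]); th0=np.pi-.16
def pose(sw,gap):   # sw: swing from square (clockwise positive)
    th=th0-sw; p=Cn+.082*np.array([np.cos(th),np.sin(th)]); t=np.array([np.sin(th),-np.cos(th)])
    return [*(p-t*(.007+.011+gap)),.079], rot(-.16-sw)
p,o=pose(0,.012)
r.move_straight([p[0],p[1],.15],velocity=.2,frame=o)
r.move_straight(p,velocity=.15)
r.dwell(.1);f0=np.array(r.get_state()["force"])
for sw in np.arange(0,1.53,.1):
    p,o=pose(sw,0.0); r.move_straight(p,velocity=.04,frame=o)
    s=r.get_state();f=np.array(s["force"])-f0
    if int(sw*10+.5)%2==0: print(round(sw,2),np.round(f,1),np.round(np.array(s["eef_pos"])-p,4),round(s["time_s"],2))
    if np.linalg.norm(f)>25: print("big");break
look("w7.png")
im=r.snapshot("side");save(cv2.resize(im[130:270,270:410],(560,560)),"s7.png")
print(r.get_state()["time_s"])
```

```text
0.0 [ 0.  -1.3  0.3] [0.0001 0.0007 0.0002] 30.55
0.2 [ 0.2 -1.8  0.6] [-0.0002 -0.0001 -0.0001] 31.27
0.4 [-0.8 -1.5 -0.1] [-0.0001  0.0001 -0.0001] 31.98
0.6 [-0.7 -1.4 -0.8] [0.     0.0001 0.    ] 32.7
0.8 [-0.7 -1.2  0.6] [0.     0.0001 0.    ] 33.42
1.0 [-0.3 -2.2 -0.2] [0.0001 0.0001 0.    ] 34.13
1.2 [-0.5 -0.6  0.4] [0.0001 0.     0.    ] 34.85
1.4 [-0.5 -1.   0.8] [0.0001 0.     0.    ] 35.57
nut_mid [229.9 484.3] 0.84 [0.6139 0.087  0.084 ]
nut_mark [270.  479.9] 0.77 [0.5963 0.0928 0.094 ]
36.125
```

View pics/s7.png

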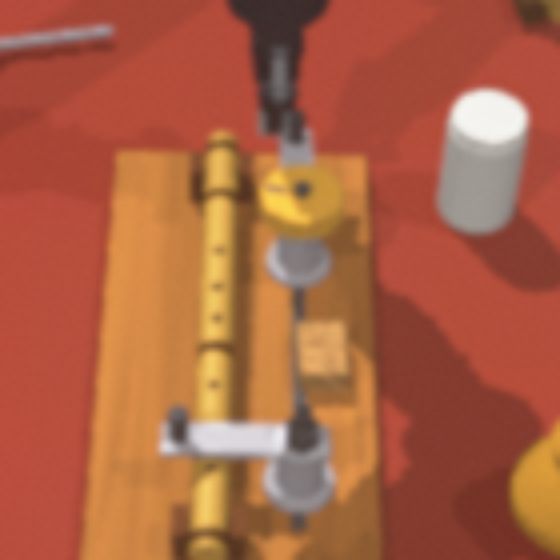

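View pics/w7.png

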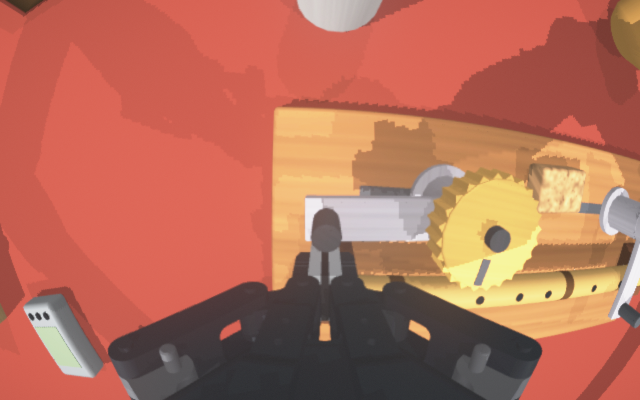

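The strap now lies along the flute, and the nut is unchanged. I'll back away, lift clear, check once more and hand in.

Run:
```python
from h import *
e=r.get_state()["eef_pos"]
r.move_straight([e[0]-.03,e[1],e[2]],velocity=.08)
r.move_straight([e[0]-.03,e[1],.2],velocity=.15)
r.dwell(.3);look("w8.png");c=r.calibration("wrist")
for k in("strap_post","hex_post"):
    for d in r.spot_point(k,"wrist")[:1]: print(k,np.round(d["at"],1),round(d["confidence"],2),np.round(atz("wrist",d["at"],.083,c),4))
r.snapshot("side")
for k,z in (("hex_post",.083),("flute_mid",.048),("cork_block",.018)):
    for d in r.spot_point(k,"side")[:1]: print(k,round(d["confidence"],2),np.round(atz("side",d["at"],z),4))
print(r.get_state()["time_s"])
```

```text
nut_mid [147.2 416.8] 0.65 [0.6143 0.0884 0.084 ]
strap_post [142.8 321.1] 0.7 [0.6242 0.1696 0.083 ]
hex_post [239.2 566.8] 0.65 [ 0.5045 -0.1033  0.083 ]
hex_post 0.7 [0.6167 0.1682 0.083 ]
flute_mid 0.87 [0.5406 0.002  0.048 ]
cork_block 0.67 [ 0.6084 -0.012   0.018 ]
38.3583
```

View pics/w8.png

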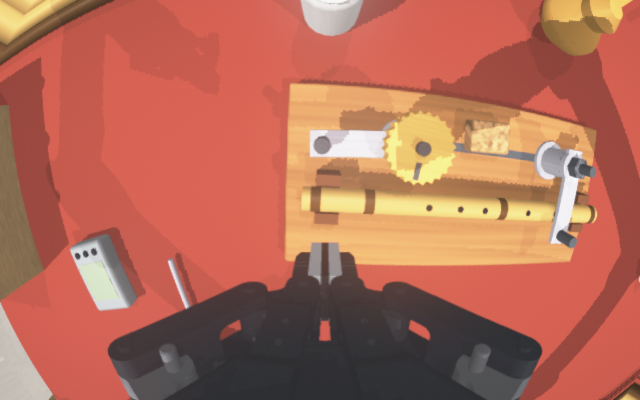

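```bash
python3 -c "
from station import r
r.job_done();print(r.get_state()['time_s'])"
```

```text
the job is handed in; nothing more can be done
the job is handed in; nothing more can be done
```

The nut is backed off about two turns and the strap lies along the flute, off it. The job is handed in; it reports no verdict.

- **Nut:** I rolled it anticlockwise with the shut fingertips stroking round the rim. Following the groove, I counted about 63°, 240°, 499° and then 710–725°, so roughly 1.97–2.0 turns, inside the 1.85–2.3 window. The strap stayed square all the while.
- **Strap:** I then pushed the post sideways (towards +y) by about 1.5 rad. The last look put it at about 1.53 rad from square.
- **Left alone:** the hex post measured within about 1 mm of where it was, and the flute still lies in its saddles. The cork, tin, gourd and tuner look undisturbed. I did not re-check the knife or the glue bottle, which stand well away from where the arm worked, and only part of the reamer shows in the last picture.
- **End state:** the gripper was clear of everything, and the clock stood at about 38 s.

**Disagreements:**
- In the last side picture the detector labelled the swung post as hex_post. The wrist camera and the picture itself contradict that.
- The detector missed the nut's groove in the final frame, so I read its direction by eye.
- The side camera placed the cork about 7–12 mm from its first estimates, and the flute's middle about 7 mm. I took that as detector scatter, since nothing touched either of them.

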